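# Make up two carburettor rebuild kits

### The arm

A 7-joint arm with a two-finger parallel gripper is mounted at the origin on the work surface. World frame = base frame: x ahead of the robot, y to its left, z up, the work surface at z = 0. Lengths are in m, angles in rad, forces in N, time in s.
With the tool pointing down it reaches from about 0.425 to 0.925 m from the base axis. Payload 6.8 kg.
Tool frame: the origin (TCP) lies at the very end of the fingers, on their centre line; the grasp point (between the pads) lies 19 mm behind it; z points along the fingers, y is the line along which they close (so a half turn about z gives the same grasp; the last joint's range is limited). The gripper opens to 85 mm and grips with 20 to 120 N. Pads are 22 mm wide; open, the fingers measure 114 mm over their backs; the gripper's body (76 mm by 85 mm) begins 54 mm behind the grasp point. The pads swing forward as they close: fully open they stand 13 mm farther back than shut.
Start: joints at [1.201, 0.477, 0.022, 1.555, -0.011, 1.109, -0.083], TCP at [0.175, -0.652, 0.231] pointing down, gripper open.
Joint ranges: [-2.96, 2.96], [-0.34, 2.1], [-1.41, 1.46], [0.24, 2.44], [-1.37, 4.51], [0.17, 1.92], [-2.96, 2.96]. Speed limits (rad/s): [2.39, 2.39, 3.14, 3.14, 3.14, 3.14, 3.14].

### API

Orientations are given as a unit quaternion [w, x, y, z].
In Python, from station import get_obs, read_camera, hand_in gives the robot as it stands.
- The arm moves only by the tool arm_command, never from a script. Its argument "commands" is one flat list of numbers, 7 for each row, row after row: the shift along the tool's x, y, z in m, then the turn, a rotation vector about the tool's x, y, z in degrees, then the opening, from 0 (shut) to 1 (fully open). In form: [tx, ty, tz, rx, ry, rz, fingers, tx, ty, tz, rx, ry, rz, fingers, ...]. A call has 1 to 8 rows; each row is the pose to reach, as a shift and turn from the pose commanded when the call began, along the tool's axes at that moment; what a row does not reach only later rows make up. A row lasts 1/10 s, in which the tool goes at most 50 mm and 8.59 degrees, less where a joint would pass 70% of its speed; a pose out of reach is approached as far as the arm can. A call with a gripper value outside its range is refused whole. The fingers move at their own pace and stop on an object; "force" is the grip in N (left out, the last holds). Time passes only in rows, so rows that repeat a pose let the fingers close. It gives the time, the measured TCP pose, the force, the opening and the grip force at its end, in the units of the state.
- get_obs(): the state, without advancing time (a new reading comes with each control period).
- read_camera(name): name is "scene" or "top"; returns a dict with "img" (384x512x3 uint8, red, green, blue), "camera_matrix" (3x3 intrinsics, pixels), "pose" (4x4, takes a point from camera to world coordinates). Camera axes: x right, y down, z forward; pixel columns grow to the right and rows downward; lengths in m; the calibration is good to about 2 mm. A picture is of the moment at which its call begins. There is no depth.
- hand_in(): hands the job in; it is judged then, once.
The state is a dict: "t": time; "q": joint angles; "joint_vel": joint speeds; "joint_torque": joint torques, N m; "eef_pos": TCP position; "tool_rot": TCP orientation; "contact_force": force on the tool from outside, world axes, zero at the start; "torque": the same for the moment, N m; "gripper_width": opening from 0.0 (shut) to 1.0 (fully open); "grasp_force": force on a finger pad.
Only numpy, scipy, OpenCV 4.12 (cv2) and the standard library are available. Lean on these libraries where they do the work, as an engineer would, in place of code of your own. Each camera call takes 0.05 s, during which the arm holds its last target. There are 200 camera calls.

### The job

Make up the parts kits for two carburettors from the stock on the bench: put the flat throttle slide and the long brass emulsion tube into the round tub, and the round throttle slide, the short brass jet and the brown twin float into the rectangular tray. Every part stands or lies on the container's floor the same way up as it does on the bench now, none on top of another or propped on a rim, and the ball bearing lying among the stock stays where it is.

Things in the scene. Friction and masses are not known exactly. Their poses are not given: they have to be found in the camera images.
- flat_slide_mid (a point): Flat throttle slide: an upright bare-aluminium block with a dark slot in its top, 22 (its x) x 40 (its y) x 46 mm high, about 75 g, loose, standing. Point: its centre, 23 mm above its underside; z up.
- round_slide_mid (a point): Round throttle slide: an upright bare-aluminium cylinder with a dark round recess in its top, 38 mm diameter, 44 mm high, about 70 g, loose, standing. Point: its centre, 22 mm above its underside; z up.
- emulsion_tube_mid (a point): Emulsion tube: a long brass part lying on the bench along its x; a square middle block 34 (x) x 16 (y) x 16 mm high with a round stub of 12 mm diameter and 18 mm length at either end, 70 mm long in all, about 70 g, loose. Point: its centre, 8 mm above its underside; z up.
- jet_mid (a point): Jet: a short upright brass part, a round body of 22 mm diameter and 30 mm height with a thin nipple (10 mm diameter, 10 mm high) on its top, 40 mm high in all, about 80 g, loose, standing. Point: half-way up, on its axis, 20 mm above its underside; z up.
- float_mid (a point): Twin float: two brown plastic lobes side by side (each 38 mm along x, 16 mm wide, 24 mm high) joined at one end by a bridge at their -x end with a thin steel pin; 38 (x) x 44 (y, over both lobes' flat outer sides) x 24 mm high, about 25 g, loose, lying flat, pin on top. Point: its centre, 12 mm above its underside; z up.
- bearing_mid (a point): Ball bearing: a dark steel ring lying flat, 42 mm outside, 20 mm hole, 13 mm high, loose, not part of any kit: leave it where it is. Point: its centre, 6.5 mm above the bench.
- round_tub: Round tub: an open pale plastic tub fixed to the bench, about 146 mm outside diameter at the rim, 136 mm inside at the floor, wall 3 mm, 22 mm high, floor 3 mm thick. Origin: centre of its underside, on the bench; z up.
- tray: Rectangular tray: an open pale plastic tray fixed to the bench, 110 (its x) x 188 (its y) mm outside, 16 mm high, walls 4 mm, floor 4 mm thick, one undivided space of 102 x 180 mm. Origin: centre of its underside, on the bench; z up. An open carburettor body (about 110 x 130 x 40 mm, bare metal) fixed to the bench shares the row with the tub and tray; it holds no part of the job.
There are look-alikes about, which are no part of the job. What is meant by the part that bears float_mid is not turquoise, and is the smaller of those in its own colour.

How it is judged:
By the outcome, as a careful person would: the job done as asked, in the order asked, and still so for the second after the job is handed in, with the robot touching nothing.
It also fails if it takes over 120 s, if anything falls off the work surface, if the arm or the gripper's body presses on something with over 40 N, if the wrist force passes 120 N, or if a joint passes its speed limit or range.

## Working session

There is one attempt and no reset: what is moved stays moved. The work goes in short steps, Python scripts to look and compute and a tool call to move; the robot and the scene stay as the last step left them, time stands still between calls to the robot, and variables do not carry over. Pictures are saved under pics/ and viewed, at most 14 in all, crops included, and the job is handed in when it is done.

Besides the shell and the picture viewer there is one more tool, called after "Emit:" as a command line: name --argument value ..., lists and objects as JSON in quotes. arm_command: Moves the arm, as the interface text tells. Its arguments: {"type":"object","properties":{"commands":{"type":"array","items":{"type":"number"}},"force":{"type":"number"}},"required":["commands"]}

```bash
mkdir -p pics; ls
python3 - <<'E'
from station import *
import cv2,numpy as np
for n in("top","scene"):
    c=read_camera(n); cv2.imwrite(f"pics/{n}0.png",cv2.resize(c["img"][:,:,::-1],(800,600),interpolation=cv2.INTER_CUBIC))
    print(n,c["camera_matrix"].round(1).tolist(),c["pose"].round(3).tolist())
o=get_obs();print(o)
E
```

```text
pics
top [[447.5, 0.0, 260.5], [0.0, 447.5, 195.6], [0.0, 0.0, 1.0]] [[0.012, -0.991, 0.131, 0.359], [-1.0, -0.01, 0.017, -0.003], [-0.016, -0.132, -0.991, 1.026], [0.0, 0.0, 0.0, 1.0]]
scene [[376.1, 0.0, 254.8], [0.0, 376.1, 193.2], [0.0, 0.0, 1.0]] [[0.715, 0.439, -0.545, 0.974], [0.699, -0.469, 0.54, -0.492], [-0.018, -0.767, -0.642, 0.648], [0.0, 0.0, 0.0, 1.0]]
{'t': 0.1, 'q': array([ 1.20091258,  0.47771562,  0.02234194,  1.55638121, -0.01152637,
        1.10930942, -0.08307008]), 'joint_vel': array([ 0.00242574, -0.00035163, -0.0002894 , -0.00213394,  0.00032481,
       -0.00141289, -0.00218932]), 'joint_torque': array([ 4.97780624e-03, -5.97752666e+01,  1.61392417e+00, -2.81952077e+01,
        1.28791112e-02,  5.06881275e-03,  8.23762264e-06]), 'eef_pos': array([ 0.17454459, -0.65146859,  0.23041205]), 'tool_rot': array([-8.27791790e-04,  9.91443016e-01,  1.30537485e-01, -1.58993430e-04]), 'contact_force': array([-0.55708148,  0.48070042, -0.09206116]), 'torque': array([ 0.00024075, -0.00387033, -0.02396094]), 'grasp_force': 0.0, 'gripper_width': 0.9995885036505208}
```

View pics/top0.png

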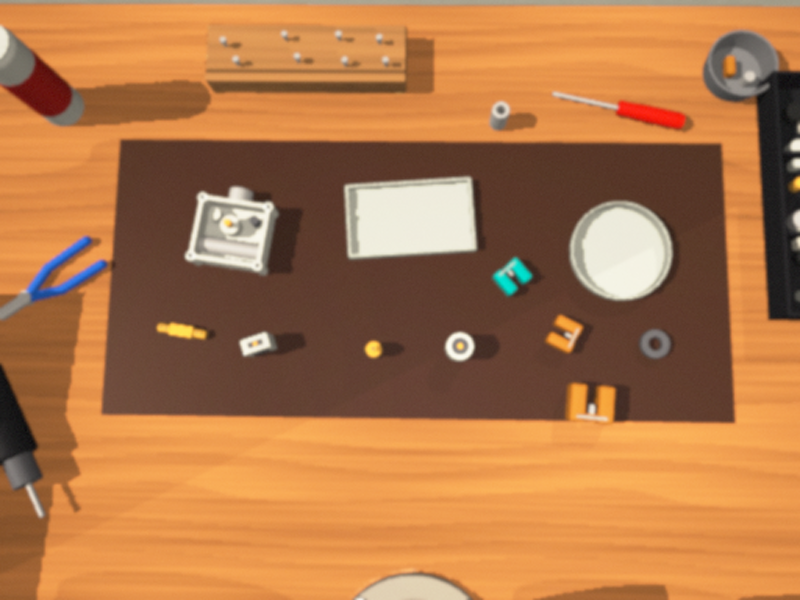

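View pics/scene0.png

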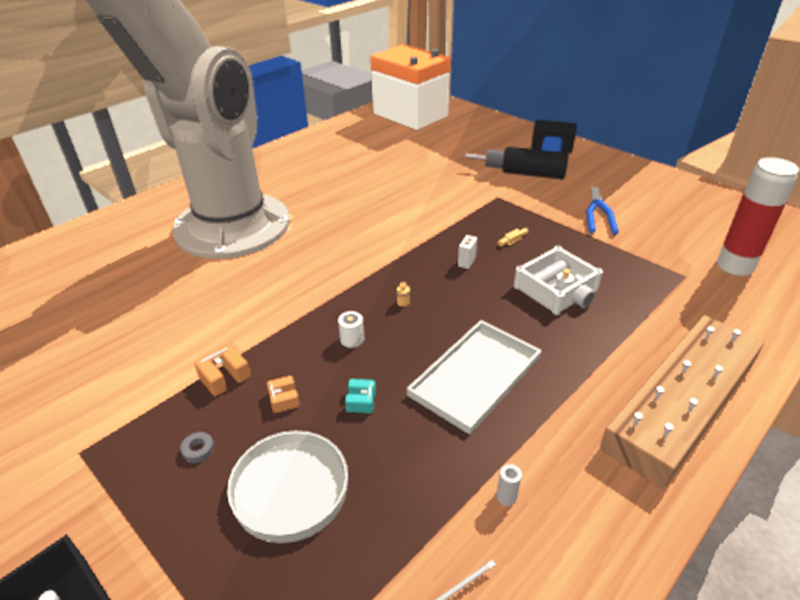

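Top picture (800x600 scale): emulsion tube (182,331), flat slide (258,344), jet (373,349), round slide (460,347), bearing (655,344), tray (411,217) and tub (621,251).

Possible mix-ups:
- **Float:** small brown (565,334), big brown (591,403), turquoise (513,276). I choose (565,334).
- **Round slide:** the grey bush at (500,115) is off the mat, so I choose (460,347).
- **Jet:** the brass bit in the carburettor body at (230,224) is not loose stock, so I choose (373,349).

```bash
cat > h.py <<'E'
from station import *
import cv2,numpy as np
def ray(c,u,v,z):
    K,T=c["camera_matrix"],c["pose"]
    d=T[:3,:3]@np.linalg.inv(K)@np.array([u,v,1.]); p=T[:3,3]
    return p+d*(z-p[2])/d[2]
def proj(c,P):
    T=np.linalg.inv(c["pose"]); q=c["camera_matrix"]@(T[:3,:3]@np.array(P)+T[:3,3]); return q[:2]/q[2]
def masks(img):
    h=cv2.cvtColor(img,cv2.COLOR_RGB2HSV); H,S,V=cv2.split(h)
    return dict(pale=((S<90)&(V>95)),orange=((H<32)&(H>5)&(S>120)&(V>120)))
def blobs(c,box):
    x0,y0,x1,y1=box
    for k,m in masks(c["img"]).items():
        z=np.zeros_like(m);z[y0:y1,x0:x1]=1
        cs,_=cv2.findContours((m&z).astype(np.uint8),cv2.RETR_EXTERNAL,cv2.CHAIN_APPROX_NONE)
        for q in cs:
            if cv2.contourArea(q)>30: yield k,q
E
python3 - <<'E'
from h import *
c=read_camera("top")
cv2.imwrite("pics/crop1.png",cv2.resize(c["img"][195:280,90:440,::-1],(800,194),interpolation=cv2.INTER_CUBIC))
for k,q in blobs(c,(75,95,458,268)):
    r=cv2.minAreaRect(q)
    for z in(.0,.01,.02): 
        if z==.01: P=np.array([ray(c,*p[0],z) for p in q])[:,:2].astype(np.float32); R=cv2.minAreaRect(P*1000)
    m=cv2.moments(q)
    print(k,np.round(r[0]),cv2.contourArea(q),"c@0",ray(c,*r[0],0)[:2].round(3),"@.012",ray(c,*r[0],.012)[:2].round(3),"@.022",ray(c,*r[0],.022)[:2].round(3),"rect",np.round(R[1]),round(R[2],1))
E
```

```text
pale [294. 222.] 298.5 c@0 [ 0.436 -0.062] @.012 [ 0.435 -0.061] @.022 [ 0.434 -0.061] rect [43. 43.] 0.6
pale [164. 220.] 253.0 c@0 [0.436 0.237] @.012 [0.435 0.234] @.022 [0.434 0.232] rect [32. 51.] 19.2
pale [419. 220.] 267.0 c@0 [ 0.443 -0.348] @.012 [ 0.442 -0.344] @.022 [ 0.442 -0.341] rect [42. 41.] 44.2
pale [324. 172.] 36.0 c@0 [ 0.552 -0.133] @.012 [ 0.55  -0.131] @.022 [ 0.548 -0.13 ] rect [27. 23.] 17.7
pale [397. 160.] 3359.0 c@0 [ 0.582 -0.302] @.012 [ 0.579 -0.299] @.022 [ 0.577 -0.296] rect [150. 152.] 0.4
pale [148. 146.] 2442.0 c@0 [0.611 0.282] @.012 [0.608 0.278] @.022 [0.606 0.276] rect [127. 131.] 81.6
pale [262. 139.] 4024.0 c@0 [0.629 0.013] @.012 [0.626 0.013] @.022 [0.623 0.013] rect [119. 195.] 4.1
orange [192. 265.] 271.5 c@0 [0.333 0.167] @.012 [0.334 0.165] @.022 [0.334 0.164] rect [  7. 530.] 0.7
orange [387. 256.] 222.5 c@0 [ 0.359 -0.273] @.012 [ 0.359 -0.27 ] @.022 [ 0.359 -0.268] rect [27. 47.] 88.5
orange [369. 256.] 272.5 c@0 [ 0.36  -0.232] @.012 [ 0.36  -0.229] @.022 [ 0.36  -0.227] rect [31. 53.] 85.4
orange [238. 223.] 104.0 c@0 [0.431 0.064] @.012 [0.43  0.064] @.022 [0.429 0.063] rect [27. 25.] 1.0
orange [115. 211.] 243.0 c@0 [0.455 0.35 ] @.012 [0.454 0.346] @.022 [0.453 0.343] rect [77. 22.] 79.4
orange [360. 213.] 258.5 c@0 [ 0.456 -0.215] @.012 [ 0.455 -0.213] @.022 [ 0.454 -0.211] rect [42. 50.] 63.0
```

View pics/crop1.png

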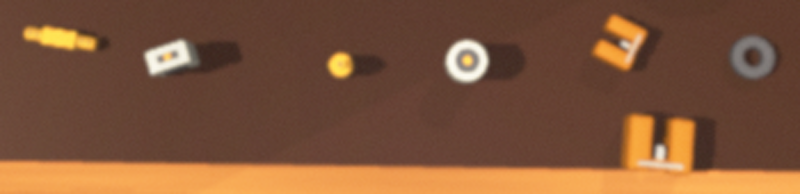

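Crop (350x85 region): tube (60,38), flat slide (170,57), jet (340,64), round slide (467,60), small brown float (620,42) with its bridge and pin at the lower right, big brown float (660,143), bearing (752,57). The sizes and spots agree with the description, so I'm setting out.

Emit:
arm_command --commands '[0.466,-0.289,0,0,0,-75,1,0.466,-0.289,0,0,0,-75,1,0.466,-0.289,0,0,0,-75,1,0.466,-0.289,0,0,0,-75,1,0.466,-0.289,0,0,0,-75,1,0.466,-0.289,0,0,0,-75,1,0.466,-0.289,0,0,0,-75,1,0.466,-0.289,0,0,0,-75,1]' --force 40

```text
t: 0.95
eef_pos: [0.4494, -0.3588, 0.2313]
tool_rot: [0.0, 0.743, 0.67, -0.0]
contact_force: [1.1, -0.8, -0.8]
gripper_width: 1.001
grasp_force: 0.0
```

```bash
cat >> h.py <<'E'
def go(x,y,z,yaw):
    o=get_obs(); w,a,b,_=o["tool_rot"]; y0=np.degrees(2*np.arctan2(b,a))
    c,s=np.cos(np.radians(y0)),np.sin(np.radians(y0)); d=np.array([x,y,z])-o["eef_pos"]
    rz=-((yaw-y0+90)%180-90)
    print("pos",o["eef_pos"].round(4),"yaw",round(y0,1),"t",round(o["t"],2),"-> tx %.4f ty %.4f tz %.4f rz %.1f"%(c*d[0]+s*d[1],s*d[0]-c*d[1],-d[2],rz))
E
python3 -c "
from h import *
go(.55,0,.2,90);go(.434,.232,.15,109)"
```

```text
pos [ 0.4494 -0.3588  0.2313] yaw 84.1 t 0.95 -> tx 0.3672 ty 0.0632 tz 0.0313 rz -5.9
pos [ 0.4494 -0.3588  0.2313] yaw 84.1 t 0.95 -> tx 0.5860 ty -0.0761 tz 0.0813 rz -24.9
```

Emit:
arm_command --commands '[0.2,0.05,0.03,0,0,-6,1,0.2,0.05,0.03,0,0,-6,1,0.367,0.05,0.04,0,0,-12,1,0.367,0.05,0.04,0,0,-12,1,0.367,0.05,0.04,0,0,-12,1,0.586,-0.076,0.081,0,0,-25,1,0.586,-0.076,0.081,0,0,-25,1,0.586,-0.076,0.081,0,0,-25,1]'

```text
t: 1.75
eef_pos: [0.4809, 0.0254, 0.1809]
tool_rot: [0.0, 0.582, 0.813, 0.0]
contact_force: [0.8, 0.8, 0.1]
gripper_width: 0.996
grasp_force: 0.0
```

```bash
python3 -c "
from h import *
go(.434,.232,.15,109)"
```

```text
pos [0.4809 0.0254 0.1809] yaw 108.9 t 1.75 -> tx 0.2107 ty 0.0225 tz 0.0309 rz -0.1
```

Emit:
arm_command --commands '[0.21,0.0225,0.031,0,0,0,1,0.21,0.0225,0.031,0,0,0,1,0.21,0.0225,0.031,0,0,0,1,0.21,0.0225,0.031,0,0,0,1,0.21,0.0225,0.031,0,0,0,1,0.21,0.0225,0.031,0,0,0,1,0.21,0.0225,0.031,0,0,0,1,0.21,0.0225,0.031,0,0,0,1]'

```text
t: 2.55
eef_pos: [0.436, 0.2279, 0.1501]
tool_rot: [0.0, 0.584, 0.812, -0.0]
contact_force: [-0.5, -0.4, -0.6]
gripper_width: 0.997
grasp_force: 0.0
```

```bash
python3 -c "
from h import *
go(.434,.232,.15,109)
for n in('top','scene'):
  c=read_camera(n); i=c['img'][:,:,::-1].copy()
  u,v=proj(c,(.434,.232,.046)).astype(int); print(n,u,v)
  i=i[max(0,v-60):v+60,u-80:u+80]
  cv2.imwrite('pics/f_%s.png'%n,i)
a=[cv2.resize(cv2.imread('pics/f_%s.png'%n),(400,300),interpolation=2) for n in('top','scene')]
cv2.imwrite('pics/f.png',np.hstack(a))"
```

```text
pos [0.436  0.2279 0.1501] yaw 108.6 t 2.55 -> tx 0.0045 ty -0.0006 tz 0.0001 rz -0.4
top 161 219
scene 300 153
```

View pics/f.png

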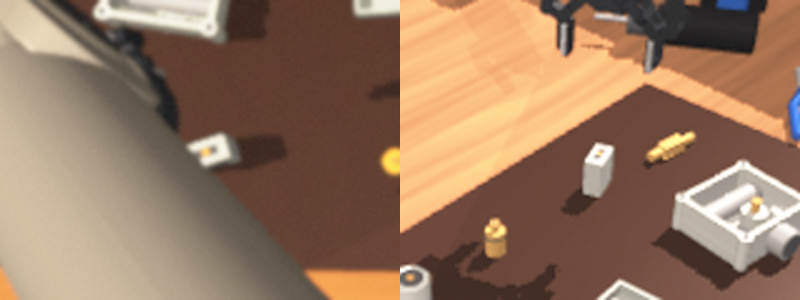

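In the crop, the projected top centre (200,150 and 600,150) sits on the slide's top in both views, so I can descend.

Emit:
arm_command --commands '[0.003,0,0.05,0,0,0,0.7,0.003,0,0.1,0,0,0,0.6,0.003,0,0.136,0,0,0,0.6,0.003,0,0.136,0,0,0,0.6,0.003,0,0.136,0,0,0,0,0.003,0,0.136,0,0,0,0,0.003,0,0.136,0,0,0,0,0.003,0,0.136,0,0,0,0]' --force 40

```text
t: 3.45
eef_pos: [0.4361, 0.2333, 0.0163]
tool_rot: [0.001, 0.583, 0.813, 0.002]
contact_force: [0.0, -0.4, 9.2]
gripper_width: 0.25
grasp_force: 40.5
```

Emit:
arm_command --commands '[0,0,0,0,0,0,0,0,0,0,0,0,0,0,0,0,0,0,0,0,0]'

```text
t: 3.75
eef_pos: [0.4361, 0.2333, 0.0163]
tool_rot: [0.001, 0.583, 0.813, 0.002]
contact_force: [-0.7, -1.2, 8.2]
gripper_width: 0.249
grasp_force: 40.5
```

Emit:
arm_command --commands '[0,0,-0.03,0,0,0,0,0,0,-0.07,0,0,0,0,0,0,-0.12,0,0,0,0,0,0,-0.12,0,0,0,0,0,0,-0.12,0,0,0,0]'

```text
t: 4.25
eef_pos: [0.4355, 0.2327, 0.1361]
tool_rot: [0.001, 0.583, 0.813, 0.002]
contact_force: [-0.4, -0.0, -2.2]
gripper_width: 0.253
grasp_force: 39.6
```

```bash
python3 -c "
from h import *
print(get_obs()['gripper_width'],get_obs()['contact_force'])
go(.58,.05,.135,100);go(.605,-.296,.135,90)"
```

```text
0.2534945133531085 [-0.37524025 -0.0479979  -2.17932321]
pos [0.4355 0.2327 0.1361] yaw 108.7 t 4.25 -> tx -0.2194 ty 0.0782 tz 0.0011 rz 8.7
pos [0.4355 0.2327 0.1361] yaw 108.7 t 4.25 -> tx -0.5551 ty -0.0091 tz 0.0011 rz 18.7
```

Emit:
arm_command --commands '[-0.03,0,0,0,0,2,0,-0.07,0,0,0,0,4,0,-0.11,0,0,0,0,6,0,-0.15,0,0,0,0,8,0,-0.19,0,0,0,0,10,0,-0.23,0,0,0,0,12,0,-0.27,0,0,0,0,14,0,-0.3,0,0,0,0,14,0]'

```text
t: 5.05
eef_pos: [0.5302, -0.0546, 0.1329]
tool_rot: [-0.001, 0.678, 0.735, -0.001]
contact_force: [1.3, 0.1, -0.7]
gripper_width: 0.251
grasp_force: 39.4
```

```bash
python3 -c "
from h import *
go(.605,-.296,.135,90)"
```

```text
pos [ 0.5302 -0.0546  0.1329] yaw 94.6 t 5.05 -> tx -0.2466 ty 0.0553 tz -0.0021 rz 4.6
```

Emit:
arm_command --commands '[-0.04,0.01,0,0,0,2,0,-0.08,0.02,0,0,0,4.6,0,-0.12,0.03,0,0,0,4.6,0,-0.16,0.04,0,0,0,4.6,0,-0.2,0.05,0,0,0,4.6,0,-0.23,0.055,0,0,0,4.6,0,-0.245,0.055,0,0,0,4.6,0,-0.245,0.055,0,0,0,4.6,0]'

```text
t: 5.85
eef_pos: [0.6045, -0.2932, 0.1326]
tool_rot: [-0.001, 0.707, 0.707, -0.001]
contact_force: [0.1, 0.2, -0.7]
gripper_width: 0.251
grasp_force: 39.4
```

```bash
python3 -c "
from h import *
go(.605,-.296,.0205,90)"
```

```text
pos [ 0.6045 -0.2932  0.1326] yaw 89.9 t 5.85 -> tx -0.0028 ty 0.0005 tz 0.1121 rz -0.1
```

Emit:
arm_command --commands '[0,0,0.04,0,0,0,0,0,0,0.08,0,0,0,0,0,0,0.1,0,0,0,0,0,0,0.105,0,0,0,0,0,0,0.108,0,0,0,0,0,0,0.11,0,0,0,0,0,0,0.112,0,0,0,0,0,0,0.112,0,0,0,0]'

```text
t: 6.65
eef_pos: [0.6065, -0.2912, 0.0231]
tool_rot: [0.001, 0.706, 0.708, 0.0]
contact_force: [-0.7, 0.2, -0.0]
gripper_width: 0.248
grasp_force: 39.5
```

Emit:
arm_command --commands '[0,0,0.001,0,0,0,0,0,0,0.002,0,0,0,0,0,0,0.002,0,0,0,0]'

```text
t: 6.95
eef_pos: [0.606, -0.2911, 0.0202]
tool_rot: [0.0, 0.706, 0.708, -0.0]
contact_force: [-0.3, -0.4, -0.6]
gripper_width: 0.253
grasp_force: 39.5
```

Emit:
arm_command --commands '[0,0,0.001,0,0,0,0,0,0,0.0015,0,0,0,0,0,0,0.0015,0,0,0,0]'

```text
t: 7.25
eef_pos: [0.6062, -0.2912, 0.0194]
tool_rot: [0.0, 0.706, 0.708, -0.0]
contact_force: [-1.7, 1.0, 5.1]
gripper_width: 0.254
grasp_force: 40.3
```

Contact at the expected height. I'll open a little, back up, then look.

Emit:
arm_command --commands '[0,0,0,0,0,0,0.4,0,0,0,0,0,0,0.42,0,0,0,0,0,0,0.42,0,0,-0.03,0,0,0,0.42,0,0,-0.07,0,0,0,0.42,0,0,-0.11,0,0,0,0.5,0,0,-0.13,0,0,0,0.6,0,0,-0.13,0,0,0,0.6]'

```text
t: 8.05
eef_pos: [0.6084, -0.2917, 0.1528]
tool_rot: [0.003, 0.706, 0.708, 0.001]
contact_force: [-0.1, -0.4, 0.4]
gripper_width: 0.601
grasp_force: 0.0
```

```bash
python3 -c "
from h import *
go(.455,.3475,.135,80);go(.50,.1,.135,80)
c=read_camera('scene'); cv2.imwrite('pics/s2.png',cv2.resize(c['img'][130:384,0:340,::-1],(680,508),interpolation=2))"
```

```text
pos [ 0.6084 -0.2917  0.1528] yaw 90.1 t 8.05 -> tx 0.6396 ty -0.1517 tz 0.0178 rz 10.1
pos [ 0.6084 -0.2917  0.1528] yaw 90.1 t 8.05 -> tx 0.3920 ty -0.1074 tz 0.0178 rz 10.1
```

View pics/s2.png

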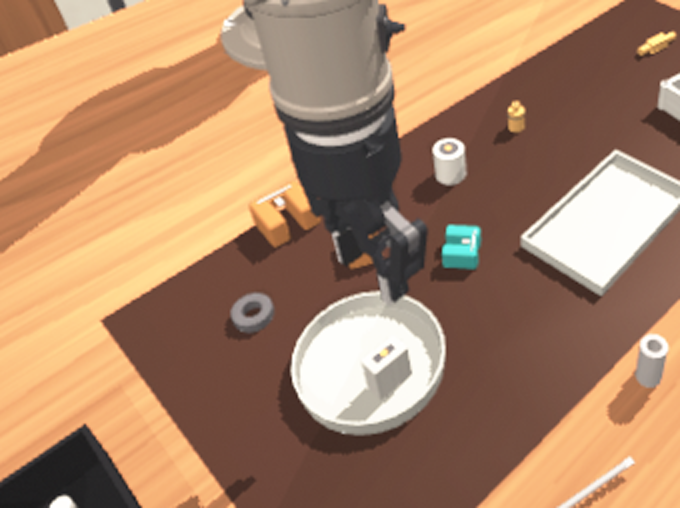

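The flat slide stands upright in the tub at (388,370), with room toward the robot. Next is the tube.

Emit:
arm_command --commands '[0.05,-0.012,0,0,0,2,0.7,0.1,-0.025,0,0,0,4,0.7,0.15,-0.037,0,0,0,6,0.7,0.2,-0.05,0,0,0,8,0.7,0.25,-0.062,0.01,0,0,10,0.7,0.3,-0.075,0.01,0,0,10,0.7,0.35,-0.087,0.01,0,0,10,0.7,0.39,-0.1,0.01,0,0,10,0.7]'

```text
t: 8.9
eef_pos: [0.5044, 0.0969, 0.1373]
tool_rot: [-0.001, 0.765, 0.644, -0.001]
contact_force: [0.8, -0.0, 0.7]
gripper_width: 0.699
grasp_force: 0.0
```

```bash
python3 -c "
from h import *
go(.455,.3475,.12,80)"
```

```text
pos [0.5044 0.0969 0.1373] yaw 80.1 t 8.9 -> tx 0.2384 ty -0.0916 tz 0.0173 rz 0.1
```

Emit:
arm_command --commands '[0.045,-0.018,0,0,0,0,0.7,0.09,-0.036,0,0,0,0,0.7,0.135,-0.054,0,0,0,0,0.7,0.18,-0.072,0,0,0,0,0.6,0.22,-0.088,0.01,0,0,0,0.6,0.238,-0.092,0.017,0,0,0,0.6,0.238,-0.092,0.017,0,0,0,0.6,0.238,-0.092,0.017,0,0,0,0.6]'

```text
t: 9.7
eef_pos: [0.4554, 0.3446, 0.1202]
tool_rot: [0.0, 0.765, 0.644, -0.002]
contact_force: [-0.3, -0.2, 1.0]
gripper_width: 0.601
grasp_force: 0.0
```

```bash
python3 -c "
from h import *
go(.455,.3475,.006,80)"
```

```text
pos [0.4554 0.3446 0.1202] yaw 80.2 t 9.7 -> tx 0.0028 ty -0.0009 tz 0.1142 rz 0.2
```

Emit:
arm_command --commands '[0.001,0,0.04,0,0,0,0.6,0.001,0,0.08,0,0,0,0.6,0.001,0,0.1,0,0,0,0.6,0.001,0,0.114,0,0,0,0.6,0.001,0,0.114,0,0,0,0.6,0.001,0,0.114,0,0,0,0,0.001,0,0.114,0,0,0,0,0.001,0,0.114,0,0,0,0]'

```text
t: 10.5
eef_pos: [0.4572, 0.3472, 0.0093]
tool_rot: [0.0, 0.765, 0.644, 0.001]
contact_force: [-0.3, -0.5, 3.2]
gripper_width: 0.168
grasp_force: 39.5
```

Emit:
arm_command --commands '[0,0,0,0,0,0,0,0,0,0,0,0,0,0,0,0,0,0,0,0,0]'

```text
t: 10.8
eef_pos: [0.4572, 0.3472, 0.0092]
tool_rot: [0.0, 0.765, 0.644, 0.001]
contact_force: [-1.0, -1.6, 6.9]
gripper_width: 0.165
grasp_force: 40.0
```

Emit:
arm_command --commands '[0,0,-0.03,0,0,0,0,0,0,-0.07,0,0,0,0,0,0,-0.12,0,0,0,0,0,0,-0.12,0,0,0,0,0,0,-0.12,0,0,0,0]'

```text
t: 11.3
eef_pos: [0.4571, 0.3471, 0.1294]
tool_rot: [0.0, 0.765, 0.644, 0.002]
contact_force: [0.2, 0.6, -1.2]
gripper_width: 0.169
grasp_force: 39.2
```

```bash
python3 -c "
from h import *
print(get_obs()['gripper_width'])
go(.549,-.296,.135,90)
c=read_camera('scene');u,v=proj(c,(.455,.347,.12)).astype(int); cv2.imwrite('pics/t3.png',cv2.resize(c['img'][v-40:v+40,u-60:u+60,::-1],(480,320),interpolation=2))"
```

```text
0.16864164626256672
pos [0.4571 0.3471 0.1294] yaw 80.1 t 11.3 -> tx -0.6178 ty 0.2007 tz -0.0056 rz -9.9
```

View pics/t3.png

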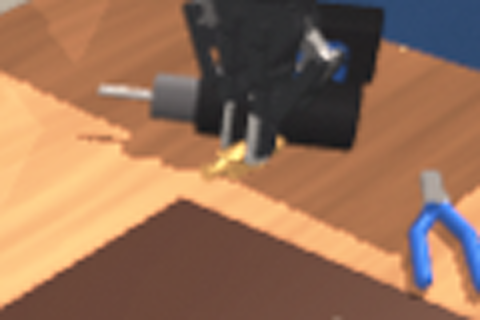

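Tube held between the fingers at (235,160). Now carrying it to the tub.

Emit:
arm_command --commands '[-0.038,0.0123,0,0,0,-1,0,-0.076,0.0247,0,0,0,-2,0,-0.114,0.037,0,0,0,-3,0,-0.152,0.0494,0,0,0,-4,0,-0.19,0.0617,0,0,0,-5,0,-0.228,0.074,0,0,0,-6,0,-0.266,0.0864,0,0,0,-7,0,-0.304,0.0988,0,0,0,-8,0]'

```text
t: 12.15
eef_pos: [0.5004, 0.0282, 0.1262]
tool_rot: [-0.001, 0.718, 0.696, -0.001]
contact_force: [1.5, 1.5, 0.1]
gripper_width: 0.173
grasp_force: 39.3
```

```bash
python3 -c "
from h import *
go(.549,-.296,.135,90)"
```

```text
pos [0.5004 0.0282 0.1262] yaw 88.2 t 12.15 -> tx -0.3226 ty 0.0588 tz -0.0088 rz -1.8
```

Emit:
arm_command --commands '[-0.044,0.008,0,0,0,-1,0,-0.088,0.016,0,0,0,-2,0,-0.132,0.024,0,0,0,-2,0,-0.176,0.032,0,0,0,-2,0,-0.22,0.04,0,0,0,-2,0,-0.264,0.048,0,0,0,-2,0,-0.3,0.056,0,0,0,-2,0,-0.32,0.058,0,0,0,-2,0]'

```text
t: 12.95
eef_pos: [0.5479, -0.2956, 0.1255]
tool_rot: [-0.001, 0.708, 0.707, -0.001]
contact_force: [0.1, 0.4, 0.4]
gripper_width: 0.167
grasp_force: 39.3
```

Emit:
arm_command --commands '[0,0,0,0,0,0,0,0,0,0,0,0,0,0]'

```text
t: 13.15
eef_pos: [0.5482, -0.2908, 0.126]
tool_rot: [-0.002, 0.706, 0.708, -0.0]
contact_force: [-0.6, 0.9, -1.3]
gripper_width: 0.17
grasp_force: 39.3
```

```bash
python3 -c "
from h import *
go(.549,-.296,.0125,90)"
```

```text
pos [ 0.5482 -0.2908  0.126 ] yaw 90.1 t 13.15 -> tx -0.0052 ty 0.0008 tz 0.1135 rz 0.1
```

Emit:
arm_command --commands '[-0.003,0,0.04,0,0,0,0,-0.003,0,0.08,0,0,0,0,-0.003,0,0.1,0,0,0,0,-0.003,0,0.106,0,0,0,0,-0.003,0,0.11,0,0,0,0,-0.003,0,0.112,0,0,0,0,-0.003,0,0.113,0,0,0,0,-0.003,0,0.113,0,0,0,0]'

```text
t: 13.95
eef_pos: [0.5499, -0.2947, 0.0157]
tool_rot: [0.001, 0.706, 0.708, 0.0]
contact_force: [0.2, 0.1, -0.5]
gripper_width: 0.174
grasp_force: 39.2
```

Emit:
arm_command --commands '[0,0,0.0005,0,0,0,0,0,0,0.001,0,0,0,0,0,0,0.001,0,0,0,0]'

```text
t: 14.25
eef_pos: [0.5493, -0.2947, 0.0139]
tool_rot: [0.0, 0.706, 0.708, 0.0]
contact_force: [-0.2, 0.1, -0.9]
gripper_width: 0.168
grasp_force: 39.2
```

Emit:
arm_command --commands '[0,0,0.001,0,0,0,0,0,0,0.0015,0,0,0,0,0,0,0.0015,0,0,0,0]'

```text
t: 14.55
eef_pos: [0.5492, -0.2946, 0.0123]
tool_rot: [-0.0, 0.706, 0.708, -0.0]
contact_force: [-0.6, -0.6, 2.0]
gripper_width: 0.166
grasp_force: 39.4
```

Contact. Release, go up, then head to the round slide.

Emit:
arm_command --commands '[0,0,0,0,0,0,0.3,0,0,0,0,0,0,0.3,0,0,0,0,0,0,0.3,0,0,-0.03,0,0,0,0.3,0,0,-0.07,0,0,0,0.35,0,0,-0.11,0,0,0,0.5,0,0,-0.13,0,0,0,0.7,0,0,-0.13,0,0,0,0.7]'

```text
t: 15.35
eef_pos: [0.5515, -0.2953, 0.146]
tool_rot: [0.003, 0.706, 0.708, 0.001]
contact_force: [0.7, -0.8, -0.1]
gripper_width: 0.703
grasp_force: 0.0
```

```bash
python3 -c "
from h import *
go(.434,-.061,.13,90)
c=read_camera('scene'); cv2.imwrite('pics/s4.png',cv2.resize(c['img'][220:384,60:300,::-1],(720,492),interpolation=2))"
```

```text
pos [ 0.5515 -0.2953  0.146 ] yaw 90.1 t 15.35 -> tx 0.2346 ty -0.1169 tz 0.0160 rz 0.1
```

View pics/s4.png

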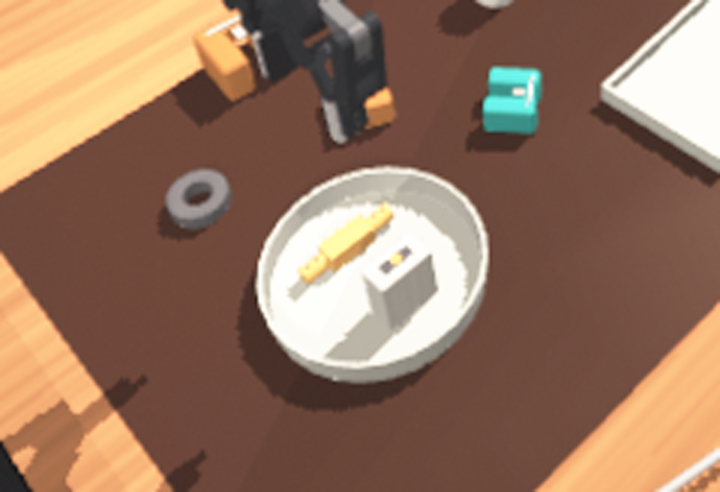

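The tube lies flat at (345,245) and the slide stands at (400,280), both inside the tub. Round slide next.

Emit:
arm_command --commands '[0.04,-0.02,0,0,0,0,0.75,0.08,-0.04,0,0,0,0,0.75,0.12,-0.06,0,0,0,0,0.75,0.16,-0.08,0.005,0,0,0,0.75,0.2,-0.1,0.01,0,0,0,0.75,0.235,-0.117,0.016,0,0,0,0.75,0.235,-0.117,0.016,0,0,0,0.75,0.235,-0.117,0.016,0,0,0,0.75]'

```text
t: 16.2
eef_pos: [0.4308, -0.0595, 0.1254]
tool_rot: [-0.001, 0.705, 0.709, -0.001]
contact_force: [0.3, -0.5, 0.9]
gripper_width: 0.748
grasp_force: 0.0
```

```bash
python3 -c "
from h import *
go(.434,-.061,.012,90)"
```

```text
pos [ 0.4308 -0.0595  0.1254] yaw 90.3 t 16.2 -> tx -0.0015 ty 0.0032 tz 0.1134 rz 0.3
```

Emit:
arm_command --commands '[-0.001,0,0.04,0,0,0,0.75,-0.001,0,0.08,0,0,0,0.75,-0.001,0,0.1,0,0,0,0.75,-0.001,0,0.114,0,0,0,0.75,-0.001,0,0.114,0,0,0,0.75,-0.001,0,0.114,0,0,0,0,-0.001,0,0.114,0,0,0,0,-0.001,0,0.114,0,0,0,0]'

```text
t: 17.0
eef_pos: [0.4324, -0.0613, 0.013]
tool_rot: [0.001, 0.706, 0.708, 0.0]
contact_force: [-0.1, -0.3, -1.0]
gripper_width: 0.43
grasp_force: 40.0
```

Emit:
arm_command --commands '[0,0,0,0,0,0,0,0,0,0,0,0,0,0,0,0,0,0,0,0,0]'

```text
t: 17.3
eef_pos: [0.4323, -0.0612, 0.0129]
tool_rot: [0.001, 0.706, 0.708, 0.0]
contact_force: [-0.6, -1.3, 6.4]
gripper_width: 0.432
grasp_force: 40.3
```

Emit:
arm_command --commands '[0,0,-0.03,0,0,0,0,0,0,-0.07,0,0,0,0,0,0,-0.11,0,0,0,0,0,0,-0.12,0,0,0,0,0.01,-0.02,-0.12,0,0,0,0]'

```text
t: 17.8
eef_pos: [0.4149, -0.0517, 0.1343]
tool_rot: [0.003, 0.707, 0.707, 0.002]
contact_force: [-0.6, 1.2, -1.4]
gripper_width: 0.433
grasp_force: 40.4
```

```bash
python3 -c "
from h import *
print(get_obs()['gripper_width'])
go(.622,.071,.13,90)"
```

```text
0.4330945366653227
pos [ 0.4149 -0.0517  0.1343] yaw 90.0 t 17.8 -> tx 0.1226 ty 0.2071 tz 0.0043 rz 0.0
```

Emit:
arm_command --commands '[0.02,0.035,0,0,0,0,0,0.041,0.07,0,0,0,0,0,0.062,0.105,0,0,0,0,0,0.083,0.14,0,0,0,0,0,0.104,0.175,0,0,0,0,0,0.122,0.207,0,0,0,0,0,0.122,0.207,0,0,0,0,0,0.122,0.207,0,0,0,0,0]'

```text
t: 18.6
eef_pos: [0.6176, 0.0721, 0.1308]
tool_rot: [-0.001, 0.706, 0.708, -0.001]
contact_force: [0.0, -0.7, -1.1]
gripper_width: 0.434
grasp_force: 40.5
```

```bash
python3 -c "
from h import *
go(.622,.071,.018,90)"
```

```text
pos [0.6176 0.0721 0.1308] yaw 90.2 t 18.6 -> tx -0.0011 ty 0.0044 tz 0.1128 rz 0.2
```

Emit:
arm_command --commands '[0,0.004,0.04,0,0,0,0,0,0.004,0.08,0,0,0,0,0,0.004,0.1,0,0,0,0,0,0.004,0.106,0,0,0,0,0,0.004,0.11,0,0,0,0,0,0.004,0.112,0,0,0,0,0,0.004,0.112,0,0,0,0,0,0.004,0.112,0,0,0,0]'

```text
t: 19.4
eef_pos: [0.623, 0.0717, 0.0213]
tool_rot: [0.001, 0.706, 0.708, 0.001]
contact_force: [-0.5, -0.1, -0.8]
gripper_width: 0.433
grasp_force: 40.6
```

Emit:
arm_command --commands '[0,0,0.0005,0,0,0,0,0,0,0.0015,0,0,0,0,0,0,0.0015,0,0,0,0]'

```text
t: 19.7
eef_pos: [0.6223, 0.0716, 0.0188]
tool_rot: [0.0, 0.706, 0.708, 0.0]
contact_force: [-0.8, 0.3, -1.1]
gripper_width: 0.431
grasp_force: 40.6
```

Emit:
arm_command --commands '[0,0,0.001,0,0,0,0,0,0,0.0018,0,0,0,0,0,0,0.0018,0,0,0,0]'

```text
t: 20.0
eef_pos: [0.6223, 0.0717, 0.017]
tool_rot: [0.0, 0.706, 0.708, -0.0]
contact_force: [-1.2, -0.6, 1.8]
gripper_width: 0.429
grasp_force: 40.8
```

Emit:
arm_command --commands '[0,0,0,0,0,0,0.55,0,0,0,0,0,0,0.57,0,0,0,0,0,0,0.57,0,0,-0.03,0,0,0,0.57,0,0,-0.07,0,0,0,0.57,0,0,-0.11,0,0,0,0.57,0,0,-0.115,0,0,0,0.57,0,0,-0.115,0,0,0,0.57]'

```text
t: 20.8
eef_pos: [0.6233, 0.0718, 0.1335]
tool_rot: [0.001, 0.706, 0.708, 0.001]
contact_force: [-1.0, -0.3, 1.2]
gripper_width: 0.571
grasp_force: 0.0
```

```bash
python3 -c "
from h import *
go(.43,.0635,.12,90)
c=read_camera('scene'); cv2.imwrite('pics/s5.png',cv2.resize(c['img'][150:290,200:380,::-1],(720,560),interpolation=2))"
```

```text
pos [0.6233 0.0718 0.1335] yaw 90.1 t 20.8 -> tx -0.0078 ty -0.1933 tz 0.0135 rz 0.1
```

View pics/s5.png

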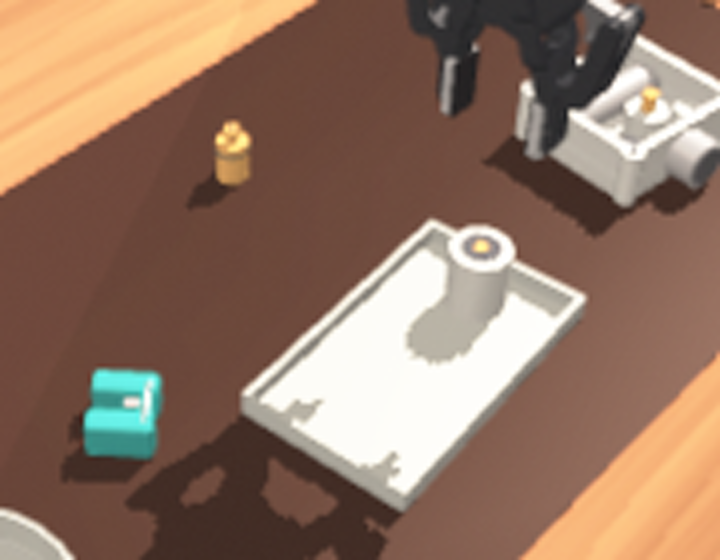

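The round slide stands on the tray floor at (477,280). The jet is at (233,160) and is next.

Emit:
arm_command --commands '[-0.002,-0.035,0,0,0,0,0.6,-0.004,-0.07,0,0,0,0,0.6,-0.006,-0.105,0,0,0,0,0.6,-0.008,-0.14,0.005,0,0,0,0.6,-0.008,-0.175,0.01,0,0,0,0.6,-0.008,-0.193,0.0135,0,0,0,0.6,-0.008,-0.193,0.0135,0,0,0,0.6,-0.008,-0.193,0.0135,0,0,0,0.6]'

```text
t: 21.65
eef_pos: [0.4293, 0.0629, 0.1178]
tool_rot: [-0.0, 0.706, 0.708, -0.0]
contact_force: [-0.2, 0.9, 0.4]
gripper_width: 0.602
grasp_force: 0.0
```

```bash
python3 -c "
from h import *
go(.43,.0635,.006,90)"
```

```text
pos [0.4293 0.0629 0.1178] yaw 90.2 t 21.65 -> tx 0.0006 ty 0.0007 tz 0.1118 rz 0.2
```

Emit:
arm_command --commands '[0,0,0.04,0,0,0,0.6,0,0,0.08,0,0,0,0.6,0,0,0.1,0,0,0,0.6,0,0,0.111,0,0,0,0.6,0,0,0.111,0,0,0,0.6,0,0,0.111,0,0,0,0,0,0,0.111,0,0,0,0,0,0,0.111,0,0,0,0]'

```text
t: 22.45
eef_pos: [0.4305, 0.0633, 0.0085]
tool_rot: [0.001, 0.706, 0.708, 0.001]
contact_force: [-0.2, -0.0, 4.5]
gripper_width: 0.241
grasp_force: 39.0
```

Emit:
arm_command --commands '[0,0,0,0,0,0,0,0,0,0,0,0,0,0,0,0,0,0,0,0,0]'

```text
t: 22.75
eef_pos: [0.4305, 0.0634, 0.0085]
tool_rot: [0.001, 0.706, 0.708, 0.001]
contact_force: [-1.1, -0.2, 7.0]
gripper_width: 0.241
grasp_force: 39.2
```

Emit:
arm_command --commands '[0,0,-0.03,0,0,0,0,0,0,-0.07,0,0,0,0,0,0,-0.11,0,0,0,0,0,0,-0.11,0,0,0,0,0,0,-0.11,0,0,0,0]'

```text
t: 23.25
eef_pos: [0.4299, 0.0627, 0.1184]
tool_rot: [0.001, 0.706, 0.708, 0.001]
contact_force: [-0.1, 0.6, -0.9]
gripper_width: 0.241
grasp_force: 39.4
```

Emit:
arm_command --commands '[-0.009,0.035,0,0,0,0,0,-0.018,0.07,0,0,0,0,0,-0.027,0.105,0,0,0,0,0,-0.036,0.14,0,0,0,0,0,-0.045,0.175,0,0,0,0,0,-0.05,0.194,0,0,0,0,0,-0.05,0.194,0,0,0,0,0,-0.05,0.194,0,0,0,0,0]'

```text
t: 24.05
eef_pos: [0.622, 0.0137, 0.1155]
tool_rot: [-0.001, 0.706, 0.708, -0.001]
contact_force: [0.6, 0.9, -1.0]
gripper_width: 0.24
grasp_force: 39.5
```

```bash
python3 -c "
from h import *
print(get_obs()['gripper_width'])
go(.625,.013,.0145,90)"
```

```text
0.24038353259929487
pos [0.622  0.0137 0.1155] yaw 90.2 t 24.05 -> tx -0.0007 ty 0.0030 tz 0.1010 rz 0.2
```

Emit:
arm_command --commands '[0,0.001,0.04,0,0,0,0,0,0.001,0.08,0,0,0,0,0,0.001,0.09,0,0,0,0,0,0.001,0.096,0,0,0,0,0,0.001,0.1,0,0,0,0,0,0.001,0.101,0,0,0,0,0,0.001,0.101,0,0,0,0,0,0.001,0.101,0,0,0,0]'

```text
t: 24.85
eef_pos: [0.6252, 0.0137, 0.0175]
tool_rot: [0.001, 0.706, 0.708, 0.001]
contact_force: [0.1, 0.4, -1.7]
gripper_width: 0.242
grasp_force: 39.5
```

Emit:
arm_command --commands '[0,0,0.0005,0,0,0,0,0,0,0.0015,0,0,0,0,0,0,0.0015,0,0,0,0]'

```text
t: 25.15
eef_pos: [0.6244, 0.0136, 0.0149]
tool_rot: [0.0, 0.706, 0.708, -0.0]
contact_force: [-0.8, -0.1, 0.2]
gripper_width: 0.24
grasp_force: 39.5
```

Emit:
arm_command --commands '[0,0,0.001,0,0,0,0,0,0,0.002,0,0,0,0,0,0,0.0022,0,0,0,0,0,0,0.0022,0,0,0,0]'

```text
t: 25.55
eef_pos: [0.6244, 0.0137, 0.0127]
tool_rot: [-0.0, 0.706, 0.708, -0.0]
contact_force: [0.1, 0.0, -0.9]
gripper_width: 0.24
grasp_force: 39.7
```

Emit:
arm_command --commands '[0,0,0.0006,0,0,0,0,0,0,0.0006,0,0,0,0]'

```text
t: 25.75
eef_pos: [0.6244, 0.0137, 0.0126]
tool_rot: [0.0, 0.706, 0.708, -0.0]
contact_force: [-1.6, -0.1, 4.6]
gripper_width: 0.244
grasp_force: 40.1
```

Emit:
arm_command --commands '[0,0,0,0,0,0,0.4,0,0,0,0,0,0,0.42,0,0,0,0,0,0,0.42,0,0,-0.03,0,0,0,0.42,0,0,-0.07,0,0,0,0.42,0,0,-0.11,0,0,0,0.6,0,0,-0.12,0,0,0,0.76,0,0,-0.12,0,0,0,0.76]'

```text
t: 26.55
eef_pos: [0.6258, 0.0139, 0.1341]
tool_rot: [0.001, 0.706, 0.708, 0.001]
contact_force: [0.0, 0.4, 0.4]
gripper_width: 0.76
grasp_force: 0.0
```

```bash
python3 -c "
from h import *
go(.455,-.213,.12,65)
c=read_camera('top')
for k,q in blobs(c,(335,190,385,237)):
    P=np.array([ray(c,*p[0],.022) for p in q])[:,:2].astype(np.float32)*1000;print(k,cv2.minAreaRect(P))
b=read_camera('scene')
cv2.imwrite('pics/s6.png',np.hstack([cv2.resize(c['img'][185:245,325:405,::-1],(400,300),interpolation=2),cv2.resize(b['img'][150:285,200:380,::-1],(400,300),interpolation=2)]))"
```

```text
pos [0.6258 0.0139 0.1341] yaw 90.1 t 26.55 -> tx -0.2264 ty -0.1714 tz 0.0141 rz 25.1
pale ((441.5580139160156, -216.28939819335938), (76.27252960205078, 96.02894592285156), 0.6354512572288513)
pale ((497.25958251953125, -176.39590454101562), (41.442771911621094, 88.05547332763672), 36.916011810302734)
```

View pics/s6.png

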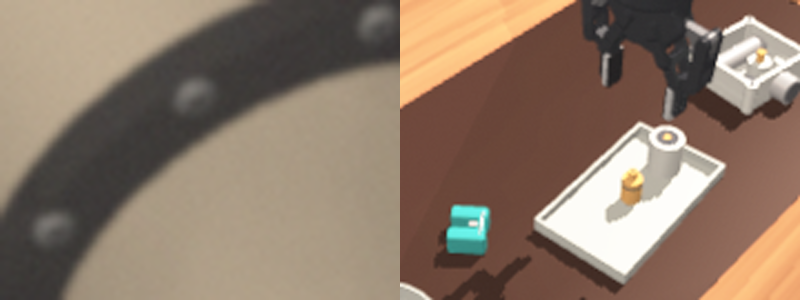

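The jet stands in the tray at right-half (632,188). The top view is blocked by the arm, so I'll check the float in the scene view after hovering.

Emit:
arm_command --commands '[-0.034,-0.026,0,0,0,4,0.76,-0.068,-0.052,0,0,0,8,0.76,-0.102,-0.078,0,0,0,12,0.76,-0.136,-0.104,0,0,0,16,0.76,-0.17,-0.13,0,0,0,20,0.76,-0.204,-0.156,0.01,0,0,24,0.76,-0.226,-0.171,0.014,0,0,25,0.76,-0.226,-0.171,0.014,0,0,25,0.76]'

```text
t: 27.45
eef_pos: [0.4492, -0.2164, 0.1154]
tool_rot: [-0.002, 0.845, 0.535, -0.003]
contact_force: [-0.4, -0.1, 0.5]
gripper_width: 0.759
grasp_force: 0.0
```

```bash
python3 -c "
from h import *
go(.455,-.213,.004,65)
c=read_camera('scene'); i=c['img'][:,:,::-1].copy()
u0,v0=proj(c,(.455,-.213,.024)).astype(int)
i=cv2.resize(i[v0-50:v0+50,u0-60:u0+60],(720,600),interpolation=2)
for yaw,col in((65,(0,255,0)),):
  a=np.radians(yaw);R=np.array([[np.cos(a),-np.sin(a)],[np.sin(a),np.cos(a)]])
  P=[np.r_[R@np.array(k)+[.455,-.213],.024] for k in((.019,.022),(-.019,.022),(-.019,-.022),(.019,-.022))]
  q=np.array([(proj(c,p)-[u0-60,v0-50])*6 for p in P]).astype(int)
  cv2.polylines(i,[q],True,col,1)
cv2.imwrite('pics/s7.png',i)"
```

```text
pos [ 0.4492 -0.2164  0.1154] yaw 64.7 t 27.45 -> tx 0.0055 ty 0.0038 tz 0.1114 rz -0.3
```

View pics/s7.png

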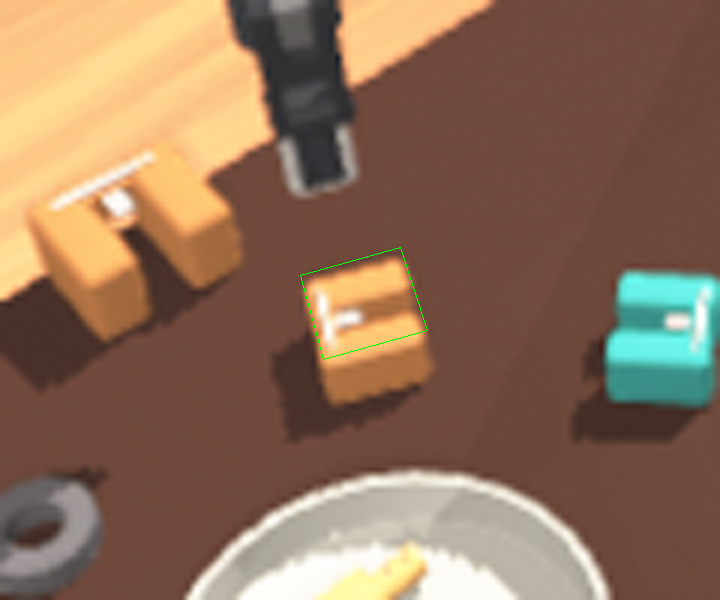

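The outline at (300-425, 250-360) matches the float in yaw and is within about 3 mm. The pale pin is on top at (335,320). Descend and grip gently.

Emit:
arm_command --commands '[0.002,0.003,0,0,0,0,0.76,0.002,0.003,0.04,0,0,0,0.76,0.002,0.003,0.06,0,0,0,0.76,0.002,0.003,0.06,0,0,0,0.76]' --force 25

```text
t: 27.9
eef_pos: [0.4567, -0.2097, 0.0555]
tool_rot: [-0.003, 0.842, 0.54, -0.001]
contact_force: [0.2, 0.1, 0.9]
gripper_width: 0.759
grasp_force: 0.0
```

```bash
python3 -c "
from h import *
go(.4565,-.2145,.005,65)"
```

```text
pos [ 0.4567 -0.2097  0.0555] yaw 65.3 t 27.9 -> tx -0.0044 ty 0.0018 tz 0.0505 rz 0.3
```

Emit:
arm_command --commands '[-0.004,0.001,0.03,0,0,0,0.76,-0.004,0.001,0.045,0,0,0,0.76,-0.004,0.001,0.05,0,0,0,0.76,-0.004,0.001,0.05,0,0,0,0.76,-0.004,0.001,0.05,0,0,0,0,-0.004,0.001,0.05,0,0,0,0,-0.004,0.001,0.05,0,0,0,0,-0.004,0.001,0.05,0,0,0,0]'

```text
t: 28.7
eef_pos: [0.4579, -0.2164, 0.0093]
tool_rot: [0.001, 0.843, 0.539, 0.001]
contact_force: [-1.0, 1.7, 7.2]
gripper_width: 0.511
grasp_force: 26.3
```

Emit:
arm_command --commands '[0,0,0,0,0,0,0,0,0,0,0,0,0,0]'

```text
t: 28.9
eef_pos: [0.458, -0.2164, 0.0094]
tool_rot: [0.001, 0.843, 0.538, 0.001]
contact_force: [-0.1, 0.5, 7.2]
gripper_width: 0.507
grasp_force: 26.3
```

Emit:
arm_command --commands '[0,0,-0.03,0,0,0,0,0,0,-0.07,0,0,0,0,0,0,-0.11,0,0,0,0,0,0,-0.115,0,0,0,0,0,0,-0.115,0,0,0,0]'

```text
t: 29.4
eef_pos: [0.4576, -0.2169, 0.1247]
tool_rot: [0.002, 0.843, 0.538, 0.001]
contact_force: [0.8, 0.8, -1.3]
gripper_width: 0.507
grasp_force: 25.8
```

```bash
python3 -c "
from h import *
print(get_obs()['gripper_width'],get_obs()['grasp_force'])
go(.628,-.043,.12,92)"
```

```text
0.5072477285613468 25.849546194076538
pos [ 0.4576 -0.2169  0.1247] yaw 65.1 t 29.4 -> tx 0.2294 ty 0.0814 tz 0.0047 rz -26.9
```

Emit:
arm_command --commands '[0.035,0.012,0,0,0,-4,0,0.07,0.025,0,0,0,-8,0,0.105,0.037,0,0,0,-12,0,0.14,0.05,0,0,0,-16,0,0.175,0.062,0,0,0,-20,0,0.21,0.075,0,0,0,-24,0,0.228,0.081,0,0,0,-27,0,0.228,0.081,0,0,0,-27,0]'

```text
t: 30.2
eef_pos: [0.6266, -0.0402, 0.1217]
tool_rot: [-0.001, 0.692, 0.722, 0.0]
contact_force: [-0.5, 0.7, -0.4]
gripper_width: 0.511
grasp_force: 25.8
```

Emit:
arm_command --commands '[0,0,0,0,0,0,0,0,0,0,0,0,0,0]'

```text
t: 30.4
eef_pos: [0.6248, -0.0455, 0.1223]
tool_rot: [-0.0, 0.695, 0.719, -0.001]
contact_force: [-0.4, -0.7, 0.3]
gripper_width: 0.503
grasp_force: 25.8
```

```bash
python3 -c "
from h import *
go(.628,-.043,.0155,92)"
```

```text
pos [ 0.6248 -0.0455  0.1223] yaw 92.0 t 30.4 -> tx 0.0024 ty 0.0033 tz 0.1068 rz 0.0
```

Emit:
arm_command --commands '[0,0.003,0.04,0,0,0,0,0,0.003,0.08,0,0,0,0,0,0.003,0.095,0,0,0,0,0,0.003,0.103,0,0,0,0,0,0.003,0.106,0,0,0,0,0,0.003,0.106,0,0,0,0,0,0.003,0.106,0,0,0,0,0,0.003,0.106,0,0,0,0]'

```text
t: 31.2
eef_pos: [0.63, -0.0433, 0.0184]
tool_rot: [0.001, 0.694, 0.72, 0.001]
contact_force: [-0.3, 0.2, -0.1]
gripper_width: 0.512
grasp_force: 25.8
```

Emit:
arm_command --commands '[0,0,0.0005,0,0,0,0,0,0,0.0015,0,0,0,0,0,0,0.0015,0,0,0,0]'

```text
t: 31.5
eef_pos: [0.6291, -0.0433, 0.0156]
tool_rot: [0.0, 0.694, 0.72, -0.0]
contact_force: [0.3, 0.5, -0.3]
gripper_width: 0.503
grasp_force: 25.8
```

Emit:
arm_command --commands '[0,0,0.001,0,0,0,0,0,0,0.002,0,0,0,0,0,0,0.0024,0,0,0,0,0,0,0.0024,0,0,0,0]'

```text
t: 31.9
eef_pos: [0.6291, -0.0433, 0.0134]
tool_rot: [0.0, 0.694, 0.72, -0.0]
contact_force: [-2.7, 0.0, 3.7]
gripper_width: 0.507
grasp_force: 26.3
```

Emit:
arm_command --commands '[0,0,0,0,0,0,0.63,0,0,0,0,0,0,0.63,0,0,0,0,0,0,0.63,0,0,-0.02,0,0,0,0.63,0,0,-0.06,0,0,0,0.63,0,0,-0.1,0,0,0,0.63,0,0,-0.15,0,0,0,0.63,0,0,-0.15,0,0,0,0.63]'

```text
t: 32.7
eef_pos: [0.6335, -0.0425, 0.1705]
tool_rot: [0.004, 0.694, 0.72, 0.004]
contact_force: [0.3, 0.3, 0.7]
gripper_width: 0.629
grasp_force: 0.0
```

Emit:
arm_command --commands '[-0.045,-0.01,0,0,0,0,0.63,-0.09,-0.02,0,0,0,0,0.63,-0.135,-0.03,0,0,0,0,0.63,-0.18,-0.04,0,0,0,0,0.63,-0.22,-0.05,0,0,0,0,0.63,-0.26,-0.06,0,0,0,0,0.63,-0.3,-0.06,0,0,0,0,0.63,-0.3,-0.06,0,0,0,0,0.63]'

```text
t: 33.5
eef_pos: [0.5779, -0.3539, 0.162]
tool_rot: [0.001, 0.697, 0.717, -0.002]
contact_force: [-0.5, -0.1, 0.1]
gripper_width: 0.633
grasp_force: 0.0
```

Emit:
arm_command --commands '[-0.045,-0.03,0,0,0,0,0.63,-0.09,-0.06,0,0,0,0,0.63,-0.135,-0.08,0,0,0,0,0.63,-0.16,-0.08,0,0,0,0,0.63,-0.16,-0.08,0,0,0,0,0.63,-0.16,-0.08,0,0,0,0,0.63]'

```text
t: 34.1
eef_pos: [0.5063, -0.5082, 0.1624]
tool_rot: [-0.0, 0.694, 0.72, 0.0]
contact_force: [0.6, 0.6, -0.0]
gripper_width: 0.625
grasp_force: 0.0
```

```bash
python3 -c "
from h import *
go(0.4,-.5,.15,90)
c=read_camera('scene');t=read_camera('top')
cv2.imwrite('pics/s8.png',np.vstack([cv2.resize(c['img'][130:384,90:430,::-1],(480,358),interpolation=2),cv2.resize(t['img'][80:280,60:480,::-1],(480,229),interpolation=2)]))"
```

```text
pos [ 0.5063 -0.5082  0.1624] yaw 92.1 t 34.1 -> tx 0.0120 ty -0.1059 tz 0.0124 rz 2.1
```

View pics/s8.png

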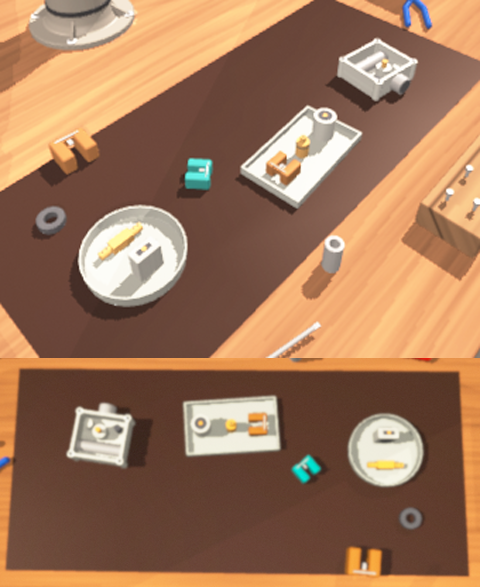

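All five parts are placed. The tray holds the round slide (200,424), jet (231,425) and float (258,424). The tub holds the slide (388,434) and tube (387,465). The bearing (411,518) and decoys have not moved.

```bash
python3 -c "
from station import *
print(hand_in())"
```

```text
the job is handed in; nothing more can be done
None
```

The job is handed in: the flat slide and emulsion tube are in the round tub, and the round slide, jet and small brown float are in the tray, all sitting on the floors the same way up as before; the ball bearing was not touched.

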